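# Free the beaker that is stuck in the crock

### The arm

A 6-joint arm with a two-finger parallel gripper is mounted at the origin on the work surface. World frame = base frame: x ahead of the robot, y to its left, z up, the work surface at z = 0. Lengths are in m, angles in degrees, forces in N, time in s.
With the tool pointing down it reaches from about 0.4 to 0.825 m from the base axis. Payload 7 kg.
Tool frame: the origin (TCP) lies midway between the tips of the shut fingers; the grasp point (between the pads) lies ctrl.tcp_to_grasp behind it (ctrl.tcp_to_grasp is the distance from the TCP to the grasp point, in m); z points along the fingers, y is the line along which they close (so a half turn about z gives the same grasp; the last joint's range is limited). The gripper opens to 88 mm and grips with 3 to 60 N. Pads are 19 mm wide; open, the fingers measure 130 mm over their backs; the gripper's body (78 mm by 193 mm) begins 47 mm behind the grasp point.
Start: joints at [-48.581, 20.546, 0.682, 0, -70.136, -16.507], TCP at [0.284, -0.612, 0.227] pointing down, gripper open.
Joint ranges: [-176.03, 176.03], [-82.01, 121.73], [-58.28, 71.71], [-173.87, 95.51], [-174.79, -0.11], [-173.66, 173.66]. Speed limits (degrees/s): [136.94, 136.94, 172.46, 180, 180, 180].

### API

Orientations are given as [roll, pitch, yaw] about the fixed x, y, z axes, in that order (R = Rz(yaw) Ry(pitch) Rx(roll)).
In Python, from plant import ctrl, imaging, close_job gives the robot as it stands.
- The arm moves only by the shell command python3 -m crank 'ROWS'. ROWS is JSON, a list of rows, each a list of 3 entries, a list of its own where there are three numbers: the shift along the world's x, y, z in m, then the turn, a rotation vector about the world's x, y, z in degrees, then the opening, from -1 (shut) to 1 (fully open), so that 0 is half open. A call has 1 to 12 rows; each row shifts and turns the commanded pose from where the row before left it; what a row does not reach is not made up. A row lasts 1/10 s, in which the tool goes at most 50 mm and 8.59 degrees, less where a joint would pass 70% of its speed; a pose out of reach is approached as far as the arm can. A call is refused whole if a number of a shift passes 0.05 or a number of a turn 8.59, either way. A call with a gripper value outside its range is refused whole. The fingers move at their own pace and stop on an object; the grip force is fixed at half the most. Time passes only in rows, so rows that do not move let the fingers close. It gives the time, the measured TCP pose, the force, the opening and the grip force at its end, in the units of the state.
- ctrl.get_obs(): the state, without advancing time (a new reading comes with each control period).
- imaging.snapshot(name): name is "scene" or "top" or "wrist"; returns (picture, depth): 400x640x3 uint8, blue, green, red; 400x640 float32, m along the optical axis (not along the pixel's ray), 0 where there is no reading.
- imaging.camera_model(name): a dict with "mtx" (3x3 intrinsics, pixels), "R" (3x3) and "t" (3): a world point X has camera coordinates R X + t. Camera axes: x right, y down, z forward; pixel columns grow to the right and rows downward; lengths in m; the calibration is good to about 2 mm. A picture is of the moment at which its call begins: read the wrist's pose just before it. camera_model takes no time and is no camera call; for the wrist camera it gives the pose at the moment of the call.
- close_job(): hands the job in; it is judged then, once.
The state is a dict: "clock": time; "joint_pos": joint angles; "qvel": joint speeds; "tau": joint torques, N m; "tool_pos": TCP position; "orientation": TCP orientation; "force": force on the tool from outside, world axes, zero at the start; "moment": the same for the moment, N m; "opening": finger opening in m; "gripper_force": force on a finger pad.
Only numpy, scipy, OpenCV 4.12 (cv2) and the standard library are available. Lean on these libraries where they do the work, as an engineer would, in place of code of your own. Each camera call takes 0.05 s, during which the arm holds its last target. There are 200 camera calls.

### The job

One of the two brown beakers has jammed inside a squat stoneware crock. Grip it by its rim, break it loose with a twist of at least an eighth of a turn while it is still down in the crock, and pull it straight up and out. Lower it upright onto the middle of the round wooden trivet before letting go, and leave the other beaker where it stands.

Things in the scene. Friction and masses are not known exactly. Their poses are not given: they have to be found in the camera images.
- beaker_mid (a point): Jammed beaker: straight brown stoneware cup, dark rim, 62 mm across, 115 mm high, wall 5 mm, open top, 0.28 kg. Point on its axis half-way up, z up. It stands on the crock's inner floor, its top 53 mm sticking out. Cork pads grip its lower part: a straight pull takes 8 to 17 N, turning 0.2 to 0.4 N m; while turning it rises easily. Off the pads after 50 mm lift, clear of the crock after 62.
- crock: Squat grey-brown crock that holds the jammed beaker, fixed to the table: 102 mm across, 72 mm high, inner floor 10 mm above its underside, mouth 86 mm wide, four sprung cork pads inside. Origin at the centre of its underside, on the table; z up. An empty twin stands on the other side (left and right may be swapped).
- trivet: Round wooden disc where the beaker is to stand, fixed to the table: diameter 120 mm, 12 mm thick, a dark ring line near its edge. Origin at the centre of its underside, on the table; z up. A square wooden block (100 mm) of the same thickness lies nearby and is not meant.
- spare_mid (a point): The other beaker, the same as the first but standing free on the table beyond the crocks; to be left alone. The point is on its axis half-way up (57.5 mm above the table); z is up.
Not all that is in view belongs to the job. Leave any grey look-alike of the trivet alone.

How it is judged (in metres and radians):
On the way, in this order (a step that is already met when the one before it is completed fails the run):
1. the beaker is turned at least 25 degrees in the crock while it is still down in it (raised less than 20 mm) (angle between the x axis of beaker_mid and the x axis of crock, either way round above 0.44 rad and z of beaker_mid in the frame of crock below 0.0875 m and horizontal distance between beaker_mid and crock below 0.012 m), for 0.05 s.
2. the beaker is out of the crock, above its rim and still near its axis (z of beaker_mid in the frame of crock above 0.1325 m and horizontal distance between beaker_mid and crock below 0.04 m).
3. the beaker is lowered onto the trivet while still held (horizontal distance between beaker_mid and trivet below 0.03 m and z of beaker_mid in the frame of trivet below 0.0775 m and contact force between the fingers and beaker above 0.5 N), for 0.05 s.
At the end, for the whole second after the job is handed in: The beaker stands upright (within 10 degrees) and at rest on the round trivet, its axis within 30 mm of the trivet's centre, released (horizontal distance between beaker_mid and trivet below 0.03 m and z of beaker_mid in the frame of trivet between 0.065 and 0.074 m and angle between beaker_mid's own z axis and vertical below 0.175 rad and linear speed of beaker below 0.02 m/s); the robot touches nothing.
It fails at once if the other beaker is moved by more than 20 mm (distance of spare_mid from where it was at the start of the episode above 0.02 m).
It also fails if it takes over 48 s, if anything falls off the work surface, if the arm or the gripper's body presses on something with over 40 N, if the wrist force passes 120 N, or if a joint passes its speed limit or range.

## Working session

There is one attempt and no reset: what is moved stays moved. The work goes in short steps, Python scripts to look and compute and a shell command to move; the robot and the scene stay as the last step left them, time stands still between calls to the robot, and variables do not carry over. Pictures are saved under pics/ and viewed, at most 10 in all, crops included, and the job is handed in when it is done.

```bash
mkdir -p pics
python3 - <<'E'
from plant import ctrl, imaging
import cv2,numpy as np
o=ctrl.get_obs();print(o,ctrl.tcp_to_grasp)
for n in("scene","top"):
    p,d=imaging.snapshot(n);cv2.imwrite(f"pics/{n}0.png",p);np.savez(f"{n}0.npz",p=p,d=d,**imaging.camera_model(n))
E
```

```text
{'clock': 0.0, 'joint_pos': array([-4.85800974e+01,  2.05923329e+01,  6.33284586e-01, -1.87753164e-02,
       -7.01364427e+01, -1.65046660e+01]), 'qvel': array([ 0.00293788, -0.10132972, -0.0514322 ,  0.00352427, -0.06966645,
       -0.07354828]), 'tau': array([ 2.81075936e-04, -5.82715631e+01,  2.93050700e+01,  6.99755743e+00,
        6.74096664e-03, -1.71473589e-04]), 'tool_pos': array([ 0.28409622, -0.61175758,  0.22561308]), 'orientation': array([ 1.79903429e+02, -1.02081440e-02, -1.55091149e+02]), 'force': array([-0.06452323, -0.60660924,  0.57482263]), 'moment': array([0.02949964, 0.01472427, 0.02880761]), 'gripper_force': 0.0, 'opening': 0.08750178170123603} 0.0188
```

View pics/top0.png

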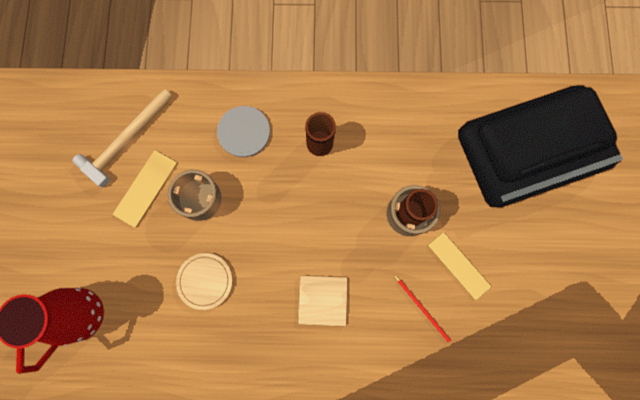

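View pics/scene0.png

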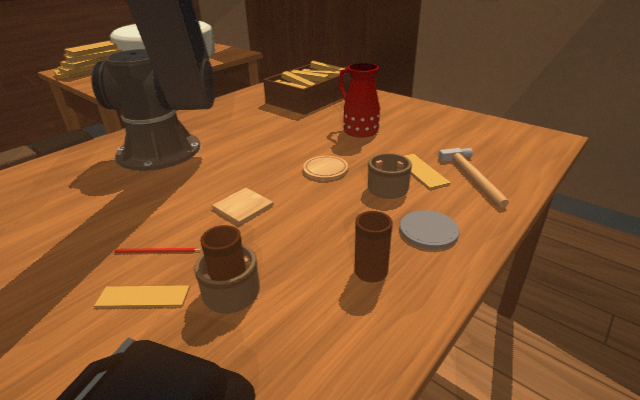

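The top view shows the jammed beaker's rim at about (421,205) in the right-hand crock (414,210). The spare is at (321,130), the round trivet at (205,281), and the square block at (323,301). The scene view agrees: jammed beaker (222,245), trivet (326,168).

```bash
cat > h.py <<'E'
import numpy as np,cv2
def world(d,m):
    v,u=np.mgrid[:d.shape[0],:d.shape[1]]
    c=np.stack([u,v,np.ones_like(u)],-1)@np.linalg.inv(m["mtx"]).T*d[...,None]
    return (c-m["t"])@m["R"]
def circ(P):
    A=np.c_[2*P[:,:2],np.ones(len(P))];s=np.linalg.lstsq(A,(P[:,:2]**2).sum(1),rcond=None)[0]
    return s[:2],np.sqrt(s[2]+s[:2]@s[:2])
E
python3 - <<'E'
import numpy as np,cv2
from h import *
z=np.load("top0.npz");W=world(z["d"],z);ok=z["d"]>0
def sel(name,u0,u1,v0,v1,a,b):
    w=W[v0:v1,u0:u1].reshape(-1,3);k=ok[v0:v1,u0:u1].ravel()
    w=w[k&(w[:,2]>a)&(w[:,2]<b)]
    c,r=cv2.minEnclosingCircle(w[:,:2].astype(np.float32)*1000)
    print(name,len(w),"mean",w.mean(0).round(4),"enclosing",np.round(c,1),round(r,1))
print("table z",np.median(W[330:390,250:330,2]))
sel("beaker rim",385,455,170,245,.118,.135)
sel("crock rim",385,455,170,245,.066,.078)
sel("spare rim",295,345,100,165,.108,.122)
sel("twin rim",160,225,165,225,.066,.078)
sel("trivet",170,240,245,318,.008,.016)
E
```

```text
table z -0.00045227475062147786
beaker rim 300 mean [ 0.6126 -0.2261  0.1238] enclosing [ 612.7 -225.9] 31.4
crock rim 592 mean [ 0.6075 -0.2207  0.0709] enclosing [ 612.7 -225.9] 51.6
spare rim 276 mean [ 0.7709 -0.029   0.1141] enclosing [772.  -28.7] 32.2
twin rim 579 mean [0.6387 0.2357 0.071 ] enclosing [639.2 236.3] 51.5
trivet 2454 mean [0.4602 0.2133 0.0118] enclosing [461.  213.9] 60.2
```

```bash
python3 -m crank '[[[0.03,0.035,0],[0,0,0],1],[[0.03,0.035,0],[0,0,0],1],[[0.03,0.035,0],[0,0,0],1],[[0.03,0.035,0],[0,0,0],1],[[0.03,0.035,0],[0,0,0],1],[[0.03,0.035,0],[0,0,0],1],[[0.03,0.035,0],[0,0,0],1],[[0.03,0.035,0],[0,0,0],1],[[0.03,0.035,0],[0,0,0],1],[[0.03,0.035,0],[0,0,0],1],[[0.03,0.035,0],[0,0,0],1],[[0,0,0],[0,0,0],1]]'
python3 - <<'E'
from plant import ctrl, imaging
from h import *
o=ctrl.get_obs();print(o["tool_pos"],o["orientation"],o["joint_pos"])
m=imaging.camera_model("wrist");p,d=imaging.snapshot("wrist");cv2.imwrite("pics/w1.png",p)
w=world(d,m)[d>0]
for a,b,t in((.118,.135,"beaker"),(.066,.078,"crock")):
    q=w[(w[:,2]>a)&(w[:,2]<b)&(np.hypot(w[:,0]-.613,w[:,1]+.226)<.07)]
    if len(q):
        print(t,len(q),cv2.minEnclosingCircle(q[:,:2].astype(np.float32)*1000),q[:,2].mean())
E
```

```text
clock: 1.3
tool_pos: [0.6171, -0.2232, 0.2254]
orientation: [180.0, -0.0, -154.8]
force: [-0.6, -0.6, 0.1]
opening: 0.0874
gripper_force: 0.0
[ 0.61712479 -0.22315989  0.22542073] [ 1.79960843e+02 -1.88981123e-02 -1.54849272e+02] [-2.90194741e+00  1.88609580e+01 -1.92879470e+00 -2.74506650e-02
 -6.92453423e+01 -6.19375952e+01]
beaker 1858 ((610.5274658203125, -225.03903198242188), 31.7005615234375) 0.12454617794002762
crock 2564 ((610.4628295898438, -225.08041381835938), 51.1694221496582) 0.07165302413875223
```

View pics/w1.png

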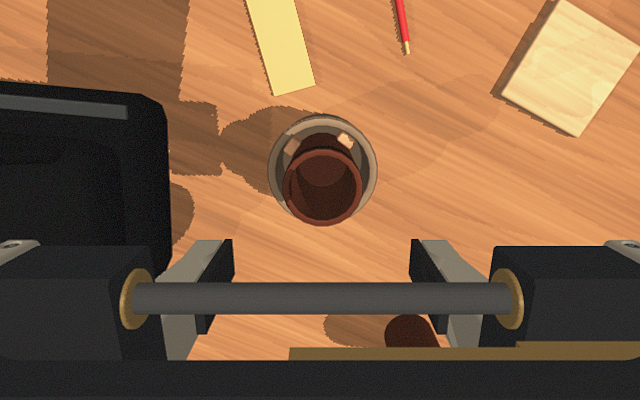

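The wrist view shows the jammed beaker's rim at (322,188), centred between the fingers. The black bag is to the left, with its edge near x=170, so I'll check clearance before descending.

Run:
```python
from h import *
z=np.load("top0.npz");w=world(z["d"],z)[z["d"]>0]
for yaw in (-155,-115,-195):
    a=np.radians(yaw+90);e=np.array([np.cos(a),np.sin(a)]);n=np.array([-e[1],e[0]])
    q=w[:,:2]-[.6115,-.2255]
    k=(abs(q@e)<.115)&(abs(q@n)<.055)&(np.hypot(*q.T)>.056)
    f=w[k,2];print(yaw,"max z near body footprint",f.max())
q=w[(w[:,1]<-.3)&(w[:,0]>.5)];print("bag max",q[:,2].max(),"bag max y",q[q[:,2]>.03][:,1].max())
```

```text
-155 max z near body footprint 0.005408569501548185
-115 max z near body footprint 0.0057954568363805204
-195 max z near body footprint 0.011343207676560095
bag max 0.13864714391946664 bag max y -0.33402060487616536
```

```bash
python3 -m crank '[[[-0.0055,-0.0025,0],[0,0,0],1],[[0,0,-0.03],[0,0,0],1],[[0,0,-0.03],[0,0,0],1],[[0,0,-0.03],[0,0,0],1],[[0,0,-0.03],[0,0,0],1],[[0,0,-0.022],[0,0,0],1],[[0,0,0],[0,0,0],1],[[0,0,0],[0,0,0],1]]'
python3 -m crank '[[[0,0,0],[0,0,0],-1],[[0,0,0],[0,0,0],-1],[[0,0,0],[0,0,0],-1],[[0,0,0],[0,0,0],-1],[[0,0,0],[0,0,0],-1],[[0,0,0],[0,0,0],-1],[[0,0,0],[0,0,0],-1],[[0,0,0],[0,0,0],-1]]'
```

```text
clock: 2.15
tool_pos: [0.6082, -0.2309, 0.0852]
orientation: [-180.0, -0.0, -155.2]
force: [0.5, 1.0, -0.0]
opening: 0.0879
gripper_force: 0.0
clock: 2.95
tool_pos: [0.6083, -0.2279, 0.0859]
orientation: [179.9, 0.0, -155.1]
force: [-4.3, 9.4, 10.1]
opening: 0.0623
gripper_force: 30.0
```

```bash
python3 -m crank '[[[-0.001,0.0025,0.001],[0,0,0],-1],[[0,0,0.001],[0,0,6],-1],[[0,0,0.001],[0,0,6],-1],[[0,0,0.001],[0,0,6],-1],[[0,0,0.001],[0,0,6],-1],[[0,0,0.001],[0,0,6],-1],[[0,0,0.001],[0,0,6],-1],[[0,0,0],[0,0,0],-1],[[0,0,0],[0,0,0],-1]]'; python3 -c "
from plant import ctrl;o=ctrl.get_obs();print(o['moment'],o['tool_pos'],o['orientation'])"
```

```text
clock: 3.85
tool_pos: [0.6082, -0.2273, 0.0913]
orientation: [-180.0, 0.0, -119.2]
force: [3.8, -2.6, -8.5]
opening: 0.0624
gripper_force: 30.0
[-0.95582086 -1.5298439   0.23069265] [ 0.60818784 -0.2273235   0.09128668] [-1.79962614e+02  1.48646454e-03 -1.19242276e+02]
```

```bash
python3 -m crank '[[[0,0,0],[0,0,6],-1],[[0,0,0.001],[0,0,6],-1],[[0,0,0],[0,0,6],-1],[[0,0,0.001],[0,0,6],-1],[[0,0,0],[0,0,0],-1]]'
python3 - <<'E'
from plant import ctrl, imaging
from h import *
o=ctrl.get_obs();print(o["moment"],o["joint_pos"][5])
p,_=imaging.snapshot("wrist");d,dd=imaging.snapshot("top");cv2.imwrite("pics/c2.png",p)
w=world(dd,imaging.camera_model("top"))[180:235,385:455].reshape(-1,3)
c=world(_,imaging.camera_model("wrist"));c=c[_>0]
k=c[(np.hypot(c[:,0]-.61,c[:,1]+.226)<.045)&(c[:,2]>.1)&(c[:,2]<.145)]
print("beaker top",len(k),np.percentile(k[:,2],[5,50,95]))
E
```

```text
clock: 4.35
tool_pos: [0.6091, -0.2271, 0.094]
orientation: [-179.9, 0.0, -95.0]
force: [3.8, -1.8, -5.3]
opening: 0.0622
gripper_force: 30.0
[-0.54683591 -1.74365238  0.09596749] -1.7587506351957567
beaker top 13656 [0.10407363 0.12510613 0.13798197]
```

View pics/c2.png

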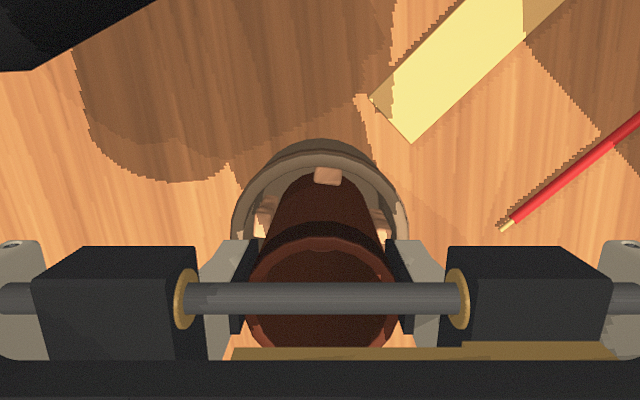

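The wrist view shows the rim (325,290) squarely between the pads, with the crock behind it. Next I lift, still turning slightly.

```bash
python3 -m crank '[[[0,0,0.005],[0,0,4],-1],[[0,0,0.007],[0,0,4],-1],[[0,0,0.008],[0,0,4],-1],[[0,0,0.008],[0,0,4],-1],[[0,0,0.008],[0,0,4],-1],[[0,0,0.008],[0,0,4],-1],[[0,0,0.01],[0,0,0],-1],[[0,0,0.01],[0,0,0],-1],[[0,0,0.012],[0,0,0],-1],[[0,0,0.012],[0,0,0],-1],[[0,0,0],[0,0,0],-1]]'
python3 - <<'E'
from plant import ctrl, imaging
from h import *
o=ctrl.get_obs();print(o["force"],o["tool_pos"])
p,d=imaging.snapshot("scene");cv2.imwrite("pics/s3.png",p)
t,d=imaging.snapshot("top");w=world(d,imaging.camera_model("top"))
# dark brown rim pixels near the tool
m=(t[...,2]>t[...,0]*1.5)&(t[...,2]<110)&(d>0)&(np.hypot(w[...,0]-.61,w[...,1]+.226)<.06)
print(m.sum(), np.percentile(w[m][:,2],[5,50,95]) if m.any() else None)
E
```

```text
clock: 5.55
tool_pos: [0.6089, -0.2275, 0.1843]
orientation: [-179.8, -0.1, -71.1]
force: [0.7, -0.2, -3.4]
opening: 0.0623
gripper_force: 30.0
[ 0.70589215 -0.18752038 -3.38384533] [ 0.60886078 -0.22753151  0.18431167]
990 [0.04919144 0.18426965 0.6063632 ]
```

View pics/s3.png

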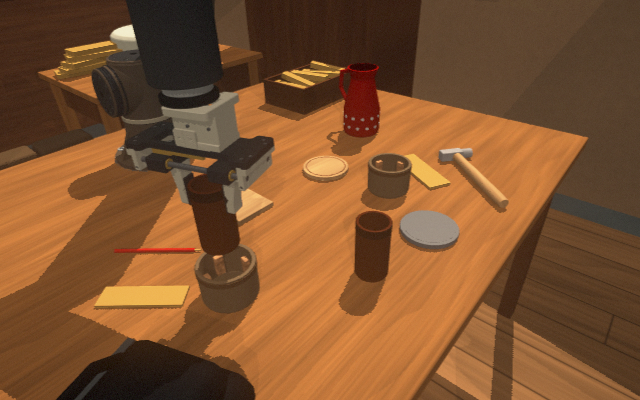

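The scene view shows the beaker hanging upright above the empty crock (215,215), fully clear. Now I carry it to the trivet.

```bash
python3 -m crank '[[[-0.007,0.02,0],[0,0,0],-1],[[-0.01,0.03,0],[0,0,0],-1],[[-0.0135,0.04,0],[0,0,0],-1],[[-0.0135,0.04,0],[0,0,0],-1],[[-0.0135,0.04,0],[0,0,0],-1],[[-0.0135,0.04,0],[0,0,0],-1],[[-0.0135,0.04,0],[0,0,0],-1],[[-0.0135,0.04,0],[0,0,0],-1],[[-0.0135,0.04,0],[0,0,0],-1],[[-0.0135,0.04,0],[0,0,0],-1],[[-0.0135,0.04,0],[0,0,0],-1],[[-0.009,0.03,0],[0,0,0],-1]]'
python3 -m crank '[[[0,0,0],[0,0,0],-1],[[0,0,0],[0,0,0],-1],[[0,0,0],[0,0,0],-1]]'
```

```text
clock: 6.85
tool_pos: [0.4589, 0.2146, 0.1812]
orientation: [180.0, 0.0, -71.1]
force: [0.6, -0.1, -3.4]
opening: 0.0618
gripper_force: 30.0
clock: 7.15
tool_pos: [0.4601, 0.2121, 0.1812]
orientation: [179.9, -0.0, -71.1]
force: [0.6, -0.0, -2.9]
opening: 0.0623
gripper_force: 30.0
```

```bash
python3 -m crank '[[[0,0,-0.02],[0,0,0],-1],[[0,0,-0.02],[0,0,0],-1],[[0,0,-0.02],[0,0,0],-1],[[0,0,-0.01],[0,0,0],-1],[[0,0,0],[0,0,0],-1],[[0,0,0],[0,0,0],-1]]'
python3 -m crank '[[[0,0,-0.005],[0,0,0],-1],[[0,0,-0.005],[0,0,0],-1],[[0,0,-0.005],[0,0,0],-1],[[0,0,0],[0,0,0],-1],[[0,0,0],[0,0,0],-1]]'
python3 -m crank '[[[0,0,-0.003],[0,0,0],-1],[[0,0,0],[0,0,0],-1],[[0,0,0],[0,0,0],-1]]'
```

```text
clock: 7.75
tool_pos: [0.4609, 0.2126, 0.1121]
orientation: [-180.0, -0.0, -71.1]
force: [0.5, -0.2, -3.5]
opening: 0.0623
gripper_force: 30.0
clock: 8.25
tool_pos: [0.4602, 0.2128, 0.0965]
orientation: [180.0, -0.0, -71.1]
force: [0.3, -0.2, -3.3]
opening: 0.062
gripper_force: 30.0
clock: 8.55
tool_pos: [0.4603, 0.2128, 0.0935]
orientation: [180.0, -0.0, -71.1]
force: [-0.4, -0.0, -3.3]
opening: 0.0623
gripper_force: 30.0
```

Run:
```python
from plant import ctrl, imaging
from h import *
p,d=imaging.snapshot("scene");cv2.imwrite("pics/s4.png",cv2.resize(p[60:260,200:500],None,fx=2.5,fy=2.5))
```

```text
(no output)
```

View pics/s4.png

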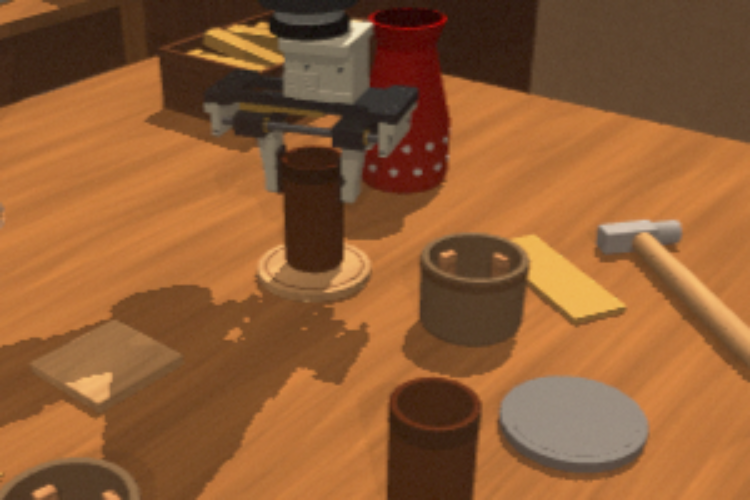

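The beaker (crop 315,210) hangs upright and centred, just above the round trivet (315,272). I lower it the rest of the way in small steps.

```bash
for i in 1 ; do python3 -m crank '[[[0,0,-0.002],[0,0,0],-1],[[0,0,-0.002],[0,0,0],-1],[[0,0,0],[0,0,0],-1],[[0,0,0],[0,0,0],-1]]'; done
python3 -m crank '[[[0,0,-0.0015],[0,0,0],-1],[[0,0,0],[0,0,0],-1],[[0,0,0],[0,0,0],-1]]'
```

```text
clock: 9.0
tool_pos: [0.4602, 0.2128, 0.0895]
orientation: [180.0, -0.0, -71.1]
force: [0.8, 1.2, -3.8]
opening: 0.0624
gripper_force: 30.0
clock: 9.3
tool_pos: [0.4603, 0.2128, 0.088]
orientation: [180.0, -0.0, -71.1]
force: [0.3, 0.1, -2.4]
opening: 0.0622
gripper_force: 30.0
```

```bash
python3 -m crank '[[[0,0,-0.001],[0,0,0],-1],[[0,0,0],[0,0,0],-1],[[0,0,0],[0,0,0],-1]]'
python3 -m crank '[[[0,0,-0.001],[0,0,0],-1],[[0,0,0],[0,0,0],-1],[[0,0,0],[0,0,0],-1]]'
```

```text
clock: 9.6
tool_pos: [0.4604, 0.2128, 0.0878]
orientation: [-180.0, -0.0, -71.1]
force: [-3.9, -1.7, 6.4]
opening: 0.0619
gripper_force: 30.0
clock: 9.9
tool_pos: [0.4604, 0.2129, 0.0877]
orientation: [-180.0, -0.0, -71.1]
force: [-7.0, -2.0, 15.8]
opening: 0.0622
gripper_force: 30.0
```

```bash
python3 -m crank '[[[0,0,0.0015],[0,0,0],-1],[[0,0,0],[0,0,0],-1],[[0,0,0],[0,0,0],0.55],[[0,0,0],[0,0,0],0.7],[[0,0,0],[0,0,0],1],[[0,0,0],[0,0,0],1],[[0,0,0],[0,0,0],1],[[0,0,0],[0,0,0],1]]'
python3 -m crank '[[[0,0,0.01],[0,0,0],1],[[0,0,0.015],[0,0,0],1],[[0,0,0.025],[0,0,0],1],[[0,0,0.03],[0,0,0],1],[[0,0,0.03],[0,0,0],1],[[0,0,0.03],[0,0,0],1],[[0,0,0],[0,0,0],1],[[0,0,0],[0,0,0],1]]'
python3 - <<'E'
from plant import ctrl, imaging
from h import *
p,d=imaging.snapshot("scene");cv2.imwrite("pics/s5.png",p)
m=imaging.camera_model("wrist");_,d=imaging.snapshot("wrist");w=world(d,m)[d>0]
q=w[(w[:,2]>.118)&(w[:,2]<.135)&(np.hypot(w[:,0]-.461,w[:,1]-.214)<.05)]
print(len(q),cv2.minEnclosingCircle(q[:,:2].astype(np.float32)*1000),np.percentile(q[:,2],[50,95]))
E
```

```text
clock: 10.7
tool_pos: [0.4603, 0.2128, 0.0875]
orientation: [180.0, -0.0, -71.1]
force: [0.6, 0.0, -0.5]
opening: 0.0875
gripper_force: 0.0
clock: 11.5
tool_pos: [0.4604, 0.2131, 0.2288]
orientation: [-179.9, 0.1, -71.1]
force: [-0.6, 0.1, -0.8]
opening: 0.0874
gripper_force: 0.0
1934 ((458.5032043457031, 216.40310668945312), 31.761432647705078) [0.12682331 0.1280999 ]
```

View pics/s5.png

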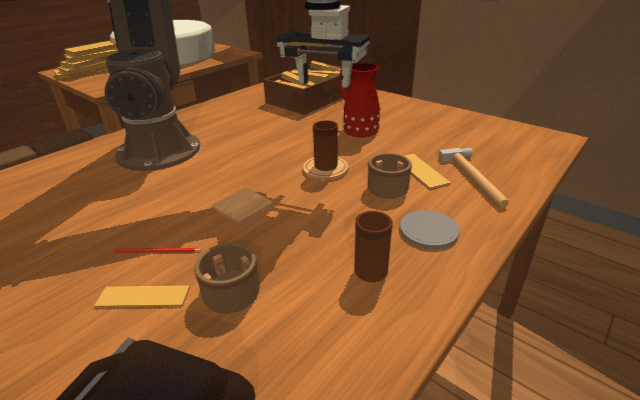

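The beaker stands upright at (326,145), centred on the round trivet to within 4 mm. The spare (373,245) hasn't moved, and the gripper is clear.

```bash
python3 -c "
from plant import close_job;print(close_job())"
```

```text
the job is handed in; nothing more can be done
None
```

I twisted the jammed beaker loose in the crock (gripper turned about 60°), pulled it straight out and released it upright on the round trivet, about 4 mm off centre, with the other beaker untouched; the job is handed in at about 11.6 s, but the hand-in gave no verdict.

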